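Tidy the painting table

TASK

Tidy the painting table: stand the metal tin in the middle of the cork coaster with the small jar centred on top of it; stand the white bottle straight behind the tin (the side away from the robot) and the notched wooden brush rest straight to the tin's left (the robot's left), notches up and lying lengthwise straight away from the robot, each standing on the table with a gap of about 4 cm to the tin. 'Straight' means square to the table's edges. Hang the rinsed cup mouth-down over the slanted draining peg so that its bottom sits on the peg's end and its rim is clear of the stand, and do not disturb the brush pot or the paint tube.

Things in the scene. Friction and masses are not known exactly. Their poses are not given: they have to be found in the camera images.
- tin_mid (a point): Metal paint tin, loose: a closed bare-aluminium cylinder, 60 mm diameter, 60 mm high, flat top, about 0.3 kg. The point is its centre, 30 mm above its underside; z is its upright axis.
- jar_mid (a point): Small jar, loose: amber glass with a flat black lid, a plain cylinder 42 mm diameter, 50 mm high, about 0.1 kg. The point is its centre, 25 mm above its underside; z is its upright axis.
- bottle_mid (a point): White plastic bottle, loose, with a grey cap: 44 mm diameter up to 54 mm, then a shoulder and a 26 mm wide cap, 80 mm high in all, about 0.16 kg. The point is half-way up, 40 mm above its underside; z is its upright axis.
- rest_mid (a point): Dark wooden brush rest, loose: a bar 100 mm long (its x axis), 28 mm wide (y) and 30 mm high (z), notched across the top (8 mm deep notches between four 10 mm ridges); both ends alike; about 0.06 kg. The point is its centre, 15 mm above its underside.
- cup_mid (a point): White straight-sided cup without handle, loose, standing mouth-down at the start: outer diameter 66 mm, 75 mm high, wall 3 mm, bottom 5 mm thick (the bottom is on top now; inside 70 mm deep, 60 mm wide), about 0.14 kg. The point is half-way up on its axis, 37.5 mm from rim and from bottom; z points from the mouth to the bottom, so upwards when mouth-down.
- coaster: Flat round cork coaster, fixed to the table, 80 mm diameter, 4 mm thick. Origin at the centre of its underside; its x always points straight away from the robot (square to the table), its y to the robot's left, z up.
- peg_tip (a point): Topmost point of a steel draining peg, 120 mm above the table: a 10 mm round bar on a fixed wooden stand 120 (x) x 90 x 14 mm, centred 18 mm to +x of this point. z is up. The peg leans 20 degrees to its own -x, roughly at the robot; its foot is 38 mm to +x of its end. An upright cup lowered with its axis 13 mm to +x of this point clears the peg by about 12 mm all round until its bottom sits.
- brush_pot: Green metal pot full of brushes, loose, 84 mm diameter, 115 mm high, about 0.22 m high with the brushes; to be left alone. Origin at the centre of its underside.
- tube: Flattened paint tube, lying loose, 85 x 34 x 18 mm with a 16 mm black cap at its -x end; to be left alone. Origin at the centre of its underside.

How it is judged:
By the outcome, as a careful person would: the job done as asked, in the order asked, and still so for the second after the job is handed in, with the robot touching nothing.
It also fails if it takes over 136 s, if anything falls off the work surface, if the arm or the gripper's body presses on something with over 40 N, if the wrist force passes 120 N, or if a joint passes its speed limit or range.

ROBOT

A 7-joint arm with a two-finger parallel gripper is mounted at the origin on the work surface. World frame = base frame: x ahead of the robot, y to its left, z up, the work surface at z = 0. Lengths are in m, angles in rad, forces in N, time in s.
With the tool pointing down it reaches from about 0.425 to 0.925 m from the base axis. Payload 6.8 kg.
Tool frame: the origin (TCP) lies at the very end of the fingers, on their centre line; the grasp point (between the pads) lies 19 mm behind it; z points along the fingers, y is the line along which they close (so a half turn about z gives the same grasp; the last joint's range is limited). The gripper opens to 85 mm and grips with 20 to 120 N. Pads are 22 mm wide; open, the fingers measure 114 mm over their backs; the gripper's body (76 mm by 85 mm) begins 54 mm behind the grasp point. The pads swing forward as they close: fully open they stand 13 mm farther back than shut.
Start: joints at [-1.308, 0.477, 0.022, 1.555, -0.011, 1.109, -0.083], TCP at [0.245, 0.629, 0.231] pointing down, gripper open.
Joint ranges: [-2.96, 2.96], [-0.34, 2.1], [-1.41, 1.46], [0.24, 2.44], [-1.37, 4.51], [0.17, 1.92], [-2.96, 2.96]. Speed limits (rad/s): [2.39, 2.39, 3.14, 3.14, 3.14, 3.14, 3.14].

INTERFACE

Orientations are given as a unit quaternion [w, x, y, z].
In Python, from station import get_obs, read_camera, hand_in gives the robot as it stands.
- The arm moves only by the tool arm_command, never from a script. Its argument "commands" is one flat list of numbers, 7 for each row, row after row: the shift along the tool's x, y, z in m, then the turn, a rotation vector about the tool's x, y, z in degrees, then the opening, from 0 (shut) to 1 (fully open). In form: [tx, ty, tz, rx, ry, rz, fingers, tx, ty, tz, rx, ry, rz, fingers, ...]. A call has 1 to 8 rows; each row is the pose to reach, as a shift and turn from the pose commanded when the call began, along the tool's axes at that moment; what a row does not reach only later rows make up. A row lasts 1/10 s, in which the tool goes at most 50 mm and 8.59 degrees, less where a joint would pass 70% of its speed; a pose out of reach is approached as far as the arm can. A call with a gripper value outside its range is refused whole. The fingers move at their own pace and stop on an object; "force" is the grip in N (left out, the last holds). Time passes only in rows, so rows that repeat a pose let the fingers close. It gives the time, the measured TCP pose, the force, the opening and the grip force at its end, in the units of the state.
- get_obs(): the state, without advancing time (a new reading comes with each control period).
- read_camera(name): name is "scene" or "top"; returns a dict with "img" (480x640x3 uint8, red, green, blue), "camera_matrix" (3x3 intrinsics, pixels), "pose" (4x4, takes a point from camera to world coordinates). Camera axes: x right, y down, z forward; pixel columns grow to the right and rows downward; lengths in m; the calibration is good to about 2 mm. A picture is of the moment at which its call begins. There is no depth.
- hand_in(): hands the job in; it is judged then, once.
The state is a dict: "t": time; "q": joint angles; "joint_vel": joint speeds; "joint_torque": joint torques, N m; "eef_pos": TCP position; "tool_rot": TCP orientation; "contact_force": force on the tool from outside, world axes, zero at the start; "torque": the same for the moment, N m; "gripper_width": opening from 0.0 (shut) to 1.0 (fully open); "grasp_force": force on a finger pad.
Only numpy, scipy, OpenCV 4.12 (cv2) and the standard library are available. Lean on these libraries where they do the work, as an engineer would, in place of code of your own. Each camera call takes 0.05 s, during which the arm holds its last target. There are 200 camera calls.

## Working session

There is one attempt and no reset: what is moved stays moved. The work goes in short steps, Python scripts to look and compute and a tool call to move; the robot and the scene stay as the last step left them, time stands still between calls to the robot, and variables do not carry over. Pictures are saved under pics/ and viewed, at most 18 in all, crops included, and the job is handed in when it is done.

Besides the shell and the picture viewer there is one more tool, called after "Request:" by a JSON object that holds its "method" and its "body", one argument or row to a line. arm_command: Moves the arm, as the interface text tells. Its arguments: {"type":"object","properties":{"commands":{"type":"array","items":{"type":"number"}},"force":{"type":"number"}},"required":["commands"]}

```bash
mkdir -p pics; ls
python3 - <<'E'
from station import *
import cv2
o=get_obs();print({k:o[k] for k in('t','eef_pos','tool_rot','gripper_width')})
for n in('scene','top'):
    c=read_camera(n);cv2.imwrite(f'pics/{n}0.png',c['img'][:,:,::-1]);print(n,c['camera_matrix'].round(1).tolist(),c['pose'].round(4).tolist())
E
```

```text
pics
{'t': 0.0, 'eef_pos': array([0.24439545, 0.62857681, 0.23033763]), 'tool_rot': array([-9.78154644e-05,  1.84317182e-01,  9.82866419e-01, -8.77311964e-04]), 'gripper_width': 1.0059011156839444}
scene [[527.8, 0.0, 312.6], [0.0, 527.8, 235.7], [0.0, 0.0, 1.0]] [[0.2255, 0.6385, -0.7358, 1.2695], [0.9742, -0.1467, 0.1712, -0.3185], [0.0014, -0.7555, -0.6552, 0.7447], [0.0, 0.0, 0.0, 1.0]]
top [[619.6, 0.0, 323.6], [0.0, 619.6, 232.1], [0.0, 0.0, 1.0]] [[-0.0176, -0.9928, 0.1188, 0.3891], [-0.9997, 0.0155, -0.0186, -0.1116], [0.0166, -0.1191, -0.9927, 1.4054], [0.0, 0.0, 0.0, 1.0]]
```

View pics/scene0.png

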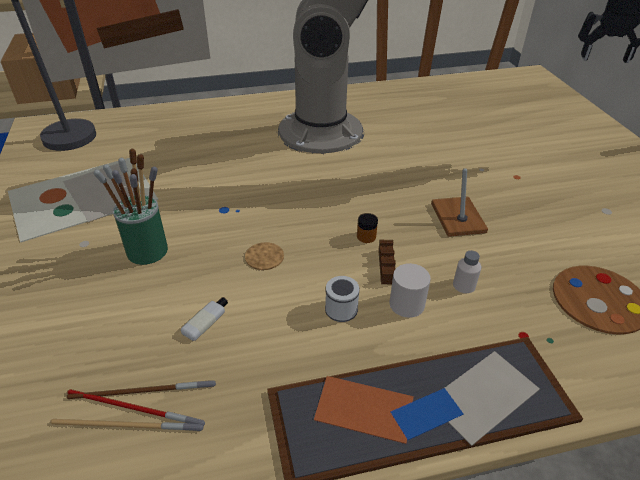

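View pics/top0.png

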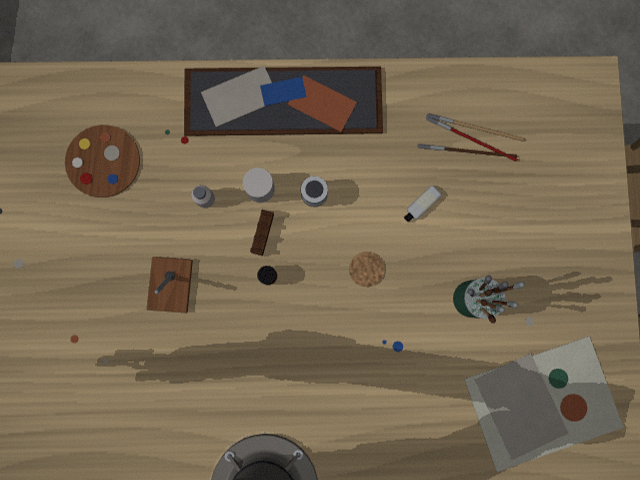

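The scene picture shows the tin at (342,298), cup at (409,290), bottle at (467,272), rest at (387,262), jar at (367,228), coaster at (264,256) and peg tip at (464,170). In the top picture the tin is at (314,189), cup (258,184), bottle (203,195), rest (262,232), jar (267,275), coaster (367,268) and stand (170,285).

Run:
```python
import cv2
a=cv2.imread('pics/top0.png');b=cv2.imread('pics/scene0.png')
cv2.imwrite('pics/topc.png',cv2.resize(a[150:330,140:400],None,fx=3,fy=3,interpolation=cv2.INTER_CUBIC))
cv2.imwrite('pics/scenec.png',cv2.resize(b[150:330,240:500],None,fx=3,fy=3,interpolation=cv2.INTER_CUBIC))
```

```text
(no output)
```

View pics/topc.png

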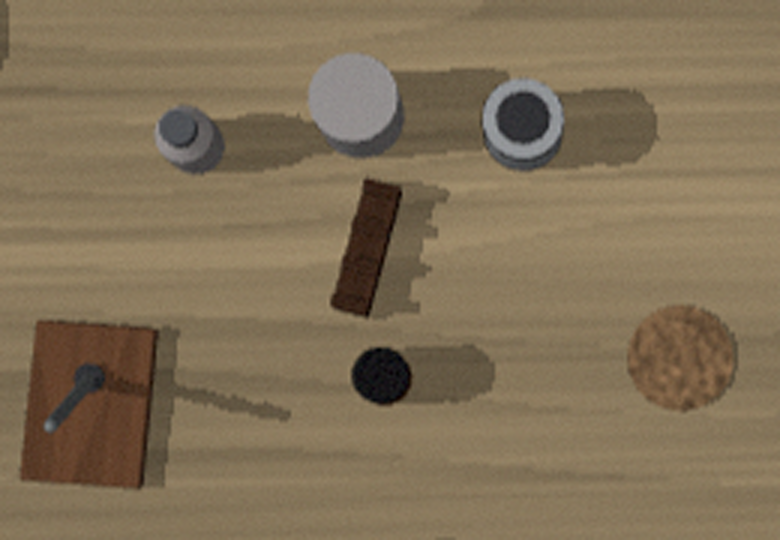

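View pics/scenec.png

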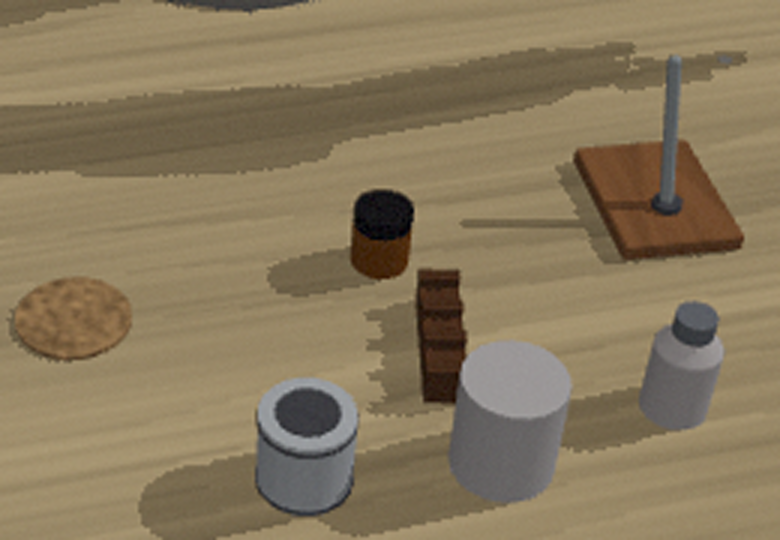

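The crops (3x) show the notches facing up. Top crop: tin top (523,118), cup (353,98), cap (180,127), rest about (367,245), jar (382,375), coaster (682,357), peg tip (50,425). Scene crop: tin top (308,416), cup (516,378), cap (697,319), jar (384,208), coaster (72,316), peg tip (674,60).

```bash
cat > h.py <<'E'
import numpy as np, cv2
from station import *
from scipy.spatial.transform import Rotation as R
def plane(c,uv,z):
    uv=np.atleast_2d(uv).astype(float); K=c['camera_matrix'];P=c['pose']
    d=np.c_[(uv-K[:2,2])/[K[0,0],K[1,1]],np.ones(len(uv))]@P[:3,:3].T
    return P[:3,3]+d*((z-P[2,3])/d[:,2])[:,None]
def proj(c,p):
    T=np.linalg.inv(c['pose']);q=np.atleast_2d(p)@T[:3,:3].T+T[:3,3];q=q@c['camera_matrix'].T
    return q[:,:2]/q[:,2:]
def rel(pos,yaw=None):
    """shift in tool axes from measured pose to pos (tool down); yaw=world dir of finger line, deg"""
    o=get_obs();r=R.from_quat(o['tool_rot'],scalar_first=True)
    return r.inv().apply(np.array(pos)-o['eef_pos'])
E
python3 - <<'E'
from h import *
t=read_camera('top');s=read_camera('scene')
up=lambda p,o:(np.array(p)+.5)/3-.5+o
T=dict(tin=((523.5,118),(308,416),.06),cup=((353,98),(516,378),.075),bottle=((180,127),(697,319),.08),jar=((382,375),(384,208),.05),coaster=((682,357),(72,316),.004),peg=((50,425),(674,60),.119))
for n,(a,b,z) in T.items():
    print(n,plane(t,up(a,[140,150]),z)[0].round(4),plane(s,up(b,[240,150]),z)[0].round(4))
for n,z,p in(('rest',.03,[(366,180),(402,188),(371,312),(331,303)]),('stand',.014,[(38,320),(158,329),(142,488),(22,478)])):
    q=plane(t,[up(a,[140,150]) for a in p],z);print(n,q.mean(0).round(4),[np.linalg.norm(q[i]-q[i-1]).round(4) for i in range(4)],[np.degrees(np.arctan2(*(q[i]-q[j])[1::-1])).round(1) for i,j in((0,3),(1,2))])
q=plane(s,[up(a,[240,150]) for a in [(419,270),(461,271),(467,350),(423,352)]],.03);print('rest scene',q.round(3).tolist())
o=get_obs();r=R.from_quat(o['tool_rot'],scalar_first=True).as_matrix();print(r.round(3))
E
```

```text
tin [ 0.646  -0.1177  0.06  ] [ 0.6514 -0.1203  0.06  ]
cup [0.6597 0.006  0.075 ] [0.6628 0.004  0.075 ]
bottle [0.6391 0.1303 0.08  ] [0.6444 0.1284 0.08  ]
jar [ 0.4595 -0.0118  0.05  ] [ 0.4633 -0.0131  0.05  ]
coaster [ 0.4717 -0.2347  0.004 ] [ 0.4741 -0.2366  0.004 ]
peg [0.4255 0.2108 0.119 ] [0.431  0.2059 0.119 ]
rest [ 5.57e-01 -3.00e-04  3.00e-02] [np.float64(0.0956), np.float64(0.0276), np.float64(0.0955), np.float64(0.0304)] [np.float64(-16.1), np.float64(-14.4)]
stand [0.444  0.2077 0.014 ] [np.float64(0.1174), np.float64(0.0898), np.float64(0.1182), np.float64(0.0889)] [np.float64(-4.9), np.float64(-5.3)]
rest scene [[0.51, -0.001, 0.03], [0.517, 0.026, 0.03], [0.591, 0.004, 0.03], [0.586, -0.024, 0.03]]
[[-0.932  0.362 -0.   ]
 [ 0.362  0.932 -0.001]
 [-0.    -0.001 -1.   ]]
```

Request:
{"method": "arm_command", "body": {
  "commands": [-0.325, -0.275, 0.0, 0, 0, -21.2, 1, -0.325, -0.275, 0.0, 0, 0, -21.2, 1, -0.325, -0.275, 0.0, 0, 0, -21.2, 1, -0.325, -0.275, 0.0, 0, 0, -21.2, 1, -0.325, -0.275, 0.0, 0, 0, -21.2, 1, -0.325, -0.275, 0.0, 0, 0, -21.2, 1, -0.325, -0.275, 0.0, 0, 0, -21.2, 1, -0.325, -0.275, 0.0, 0, 0, -21.2, 1],
  "force": 30
}}

```text
t: 1.0
eef_pos: [0.4362, 0.2757, 0.2314]
tool_rot: [0.0, 0.0, 1.0, 0.0]
contact_force: [0.7, 0.8, 0.9]
gripper_width: 1.003
grasp_force: 0.0
```

Request:
{"method": "arm_command", "body": {
  "commands": [-0.2125, -0.395, 0.03, 0, 0, 0, 1, -0.2125, -0.395, 0.03, 0, 0, 0, 1, -0.2125, -0.395, 0.03, 0, 0, 0, 1, -0.2125, -0.395, 0.03, 0, 0, 0, 1, -0.2125, -0.395, 0.03, 0, 0, 0, 1, -0.2125, -0.395, 0.03, 0, 0, 0, 1, -0.2125, -0.395, 0.03, 0, 0, 0, 1, -0.2125, -0.395, 0.03, 0, 0, 0, 1]
}}

```text
t: 1.8
eef_pos: [0.625, -0.0757, 0.2044]
tool_rot: [0.0, 0.0, 1.0, 0.0]
contact_force: [0.3, 1.0, -0.0]
gripper_width: 1.005
grasp_force: 0.0
```

Run:
```python
from h import *
o=get_obs();print(o['eef_pos'],o['q'].round(2),rel([.6487,-.119,.12]).round(4))
```

```text
[ 0.62502445 -0.07570409  0.20442818] [-0.18  0.44  0.27  1.71 -0.13  1.01  1.71] [-0.0237 -0.0433  0.0844]
```

Request:
{"method": "arm_command", "body": {
  "commands": [-0.0237, -0.0433, 0.06, 0, 0, 0, 1, -0.0237, -0.0433, 0.09, 0, 0, 0, 1, -0.0237, -0.0433, 0.14, 0, 0, 0, 1, -0.0237, -0.0433, 0.186, 0, 0, 0, 1, -0.0237, -0.0433, 0.186, 0, 0, 0, 0.4, -0.0237, -0.0433, 0.186, 0, 0, 0, 0.4, -0.0237, -0.0433, 0.186, 0, 0, 0, 0.4, -0.0237, -0.0433, 0.186, 0, 0, 0, 0.4],
  "force": 40
}}

```text
t: 2.6
eef_pos: [0.6498, -0.1173, 0.0214]
tool_rot: [0.002, 0.0, 1.0, -0.0]
contact_force: [-0.1, 0.2, -3.3]
gripper_width: 0.691
grasp_force: 45.7
```

Run:
```python
from h import *
o=get_obs();print(o['eef_pos'],o['gripper_width'],o['grasp_force'])
```

```text
[ 0.64975613 -0.11731992  0.02144794] 0.6907103706483981 45.742446184158325
```

Request:
{"method": "arm_command", "body": {
  "commands": [0, 0, -0.04, 0, 0, 0, 0.4, 0, 0, -0.08, 0, 0, 0, 0.4, 0.035, -0.023, -0.1, 0, 0, 0, 0.4, 0.07, -0.047, -0.1, 0, 0, 0, 0.4, 0.11, -0.073, -0.1, 0, 0, 0, 0.4, 0.15, -0.1, -0.1, 0, 0, 0, 0.4, 0.176, -0.117, -0.06, 0, 0, 0, 0.4, 0.176, -0.117, -0.05, 0, 0, 0, 0.4]
}}

```text
t: 3.4
eef_pos: [0.4659, -0.2369, 0.0681]
tool_rot: [-0.002, 0.004, 1.0, -0.0]
contact_force: [-0.3, -0.0, -3.9]
gripper_width: 0.693
grasp_force: 45.9
```

```bash
cat >> h.py <<'E'
def crops(name,p,half=0.075,px=390):
    """side by side crop of both cameras around world point p, saved; prints offsets"""
    out=[];
    for n in('top','scene'):
        c=read_camera(n);u=proj(c,p)[0].round().astype(int);k=45
        x0,y0=u[0]-k,u[1]-k;im=c['img'][y0:y0+2*k,x0:x0+2*k,::-1]
        print(n,'origin',x0,y0,'scale',390/(2*k));out.append(cv2.resize(im,(390,390),interpolation=cv2.INTER_CUBIC))
    cv2.imwrite('pics/'+name,np.hstack(out))
E
python3 - <<'E'
from h import *
print(get_obs()['eef_pos'],get_obs()['gripper_width']);crops('tin1.png',[.473,-.2357,.05])
E
```

```text
[ 0.46593178 -0.23689988  0.06809745] 0.693383755408313
top origin 324 222 scale 4.333333333333333
scene origin 218 193 scale 4.333333333333333
```

View pics/tin1.png

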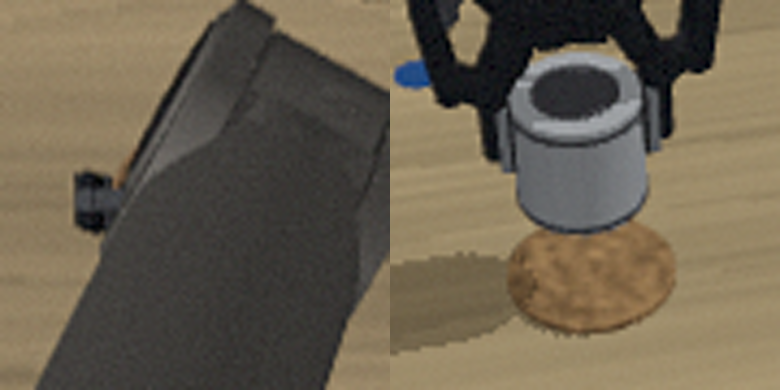

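Request:
{"method": "arm_command", "body": {
  "commands": [0, 0, 0, 0, 0, 0, 0.4, 0, 0, 0, 0, 0, 0, 0.4, 0, 0, 0, 0, 0, 0, 0.4]
}}

```text
t: 3.8
eef_pos: [0.4736, -0.2337, 0.0696]
tool_rot: [0.001, -0.0, 1.0, -0.0]
contact_force: [0.4, -1.5, -4.2]
gripper_width: 0.696
grasp_force: 45.9
```

Run:
```python
from h import *
c=read_camera('scene')
for p,z in(((261,215),.107),((264,255.5),.004)): pass
o=get_obs();print(o['eef_pos'],o['tool_rot'])
print(plane(c,(261.,215.),o['eef_pos'][2]-.0214+.06))
# dark lid-disc and outline by threshold for centre
im=c['img'][180:270,205:320];cv2.imwrite('pics/tin2.png',cv2.resize(im[:,:,::-1],None,fx=5,fy=5,interpolation=cv2.INTER_CUBIC))
```

```text
[ 0.47322932 -0.23377987  0.06942424] [ 9.05621155e-04 -2.72147495e-04  9.99999534e-01 -1.92079411e-04]
[[ 0.47289275 -0.23538373  0.10802424]]
```

View pics/tin2.png

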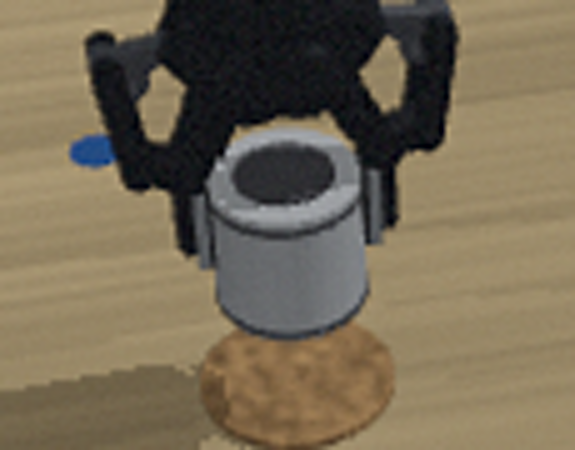

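Request:
{"method": "arm_command", "body": {
  "commands": [-0.003, -0.002, 0.02, 0, 0, 0, 0.4, -0.003, -0.002, 0.035, 0, 0, 0, 0.4, -0.003, -0.002, 0.042, 0, 0, 0, 0.4, -0.003, -0.002, 0.043, 0, 0, 0, 0.4, -0.003, -0.002, 0.0435, 0, 0, 0, 0.4, -0.003, -0.002, 0.0435, 0, 0, 0, 0.4, -0.003, -0.002, 0.0435, 0, 0, 0, 0.4]
}}

```text
t: 4.55
eef_pos: [0.4754, -0.2363, 0.0257]
tool_rot: [0.001, 0.0, 1.0, -0.0]
contact_force: [0.5, -0.2, -4.0]
gripper_width: 0.694
grasp_force: 46.2
```

Request:
{"method": "arm_command", "body": {
  "commands": [0, 0, 0.001, 0, 0, 0, 0.4, 0, 0, 0.001, 0, 0, 0, 0.4, 0, 0, 0.001, 0, 0, 0, 1, 0, 0, 0.001, 0, 0, 0, 1, 0, 0, 0.001, 0, 0, 0, 1, 0, 0, -0.03, 0, 0, 0, 1, 0, 0, -0.075, 0, 0, 0, 1, 0, 0, -0.12, 0, 0, 0, 1]
}}

```text
t: 5.35
eef_pos: [0.4744, -0.236, 0.1462]
tool_rot: [-0.001, 0.001, 1.0, 0.0]
contact_force: [1.0, -0.4, -0.8]
gripper_width: 0.997
grasp_force: 0.0
```

Request:
{"method": "arm_command", "body": {
  "commands": [0.01, 0.05, -0.02, 0, 0, 0, 1, 0.014, 0.1, -0.02, 0, 0, 0, 1, 0.014, 0.145, -0.02, 0, 0, 0, 1, 0.014, 0.19, -0.02, 0, 0, 0, 1, 0.014, 0.224, -0.01, 0, 0, 0, 1, 0.014, 0.224, 0.03, 0, 0, 0, 1, 0.014, 0.224, 0.03, 0, 0, 0, 1, 0.014, 0.224, 0.03, 0, 0, 0, 1]
}}

```text
t: 6.15
eef_pos: [0.4606, -0.0129, 0.1152]
tool_rot: [-0.001, 0.001, 1.0, -0.0]
contact_force: [-0.3, 0.2, 0.5]
gripper_width: 1.001
grasp_force: 0.0
```

Run:
```python
from h import *
o=get_obs();print(o['eef_pos'],rel([.461,-.0125,.013]))
crops('tin3.png',[.473,-.2357,.03])
```

```text
[ 0.46057072 -0.0129328   0.11522925] [-0.00062045  0.00050661  0.10222793]
top origin 323 222 scale 4.333333333333333
scene origin 218 200 scale 4.333333333333333
```

View pics/tin3.png

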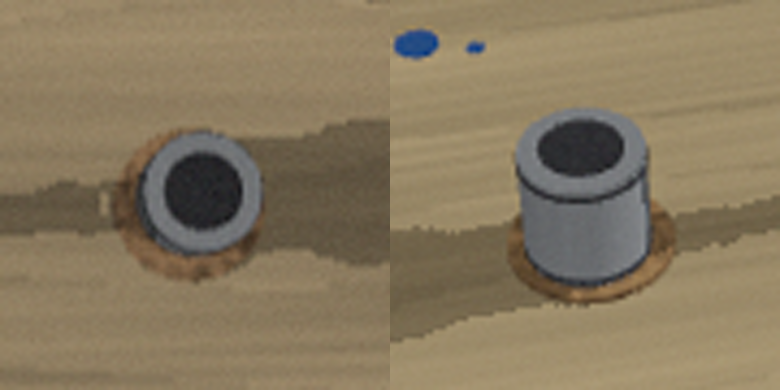

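The tin stands on the coaster: its top centre is at panel (203,191) in the top view and (191,147) in the scene view. I'll check that numerically while the jar is being gripped.

Request:
{"method": "arm_command", "body": {
  "commands": [0, 0, 0.05, 0, 0, 0, 1, 0, 0, 0.09, 0, 0, 0, 1, 0, 0, 0.1, 0, 0, 0, 1, 0, 0, 0.1, 0, 0, 0, 0.2, 0, 0, 0.1, 0, 0, 0, 0.2, 0, 0, 0.1, 0, 0, 0, 0.2, 0, 0, 0.1, 0, 0, 0, 0.2, 0, 0, 0.1, 0, 0, 0, 0.2],
  "force": 25
}}

```text
t: 7.05
eef_pos: [0.4628, -0.0121, 0.017]
tool_rot: [0.002, 0.001, 1.0, 0.0]
contact_force: [-1.5, 0.3, 5.9]
gripper_width: 0.484
grasp_force: 24.5
```

Run:
```python
from h import *
t=read_camera('top');s=read_camera('scene')
f=lambda p,o:(np.array(p)+.5)/4.3333-.5+o
print(plane(t,f((203,191.5),[323,222]),.064),plane(s,f((191,148),[218,200]),.064))
o=get_obs();print(o['eef_pos'],o['gripper_width'])
im=s['img'][150:330,240:500];cv2.imwrite('pics/sc2.png',cv2.resize(im[:,:,::-1],None,fx=3,fy=3,interpolation=cv2.INTER_CUBIC))
```

```text
[[ 0.47428169 -0.23493546  0.064     ]] [[ 0.47686475 -0.23740347  0.064     ]]
[ 0.46275889 -0.01214955  0.0170491 ] 0.4848737146488508
```

Request:
{"method": "arm_command", "body": {
  "commands": [0, 0, 0, 0, 0, 0, 1, 0, 0, 0, 0, 0, 0, 1, 0, 0, 0, 0, 0, 0, 1, 0, 0, -0.05, 0, 0, 0, 1, 0, 0, -0.1, 0, 0, 0, 1, 0, 0, -0.13, 0, 0, 0, 1, -0.005, -0.05, -0.13, 0, 0, 0, 1, -0.01, -0.1, -0.13, 0, 0, 0, 1]
}}

```text
t: 7.95
eef_pos: [0.4723, -0.1112, 0.1467]
tool_rot: [0.002, -0.002, 1.0, 0.0]
contact_force: [0.3, 0.5, -1.3]
gripper_width: 0.997
grasp_force: 0.0
```

Request:
{"method": "arm_command", "body": {
  "commands": [-0.0042, -0.04, 0, 0, 0, 0, 1, -0.0042, -0.085, 0, 0, 0, 0, 1, -0.0042, -0.115, 0, 0, 0, 0, 1, -0.0042, -0.123, 0.03, 0, 0, 0, 1, -0.0042, -0.123, 0.07, 0, 0, 0, 1, -0.0042, -0.123, 0.11, 0, 0, 0, 1, -0.0042, -0.123, 0.118, 0, 0, 0, 1, -0.0042, -0.123, 0.118, 0, 0, 0, 1]
}}

```text
t: 8.75
eef_pos: [0.4741, -0.2343, 0.0263]
tool_rot: [-0.001, 0.0, 1.0, 0.0]
contact_force: [0.4, 0.4, 0.0]
gripper_width: 0.999
grasp_force: 0.0
```

Request:
{"method": "arm_command", "body": {
  "commands": [0, 0, 0, 0, 0, 0, 0.4, 0, 0, 0, 0, 0, 0, 0.4, 0, 0, 0, 0, 0, 0, 0.4, 0, 0, 0, 0, 0, 0, 0.4],
  "force": 40
}}

```text
t: 9.15
eef_pos: [0.4766, -0.2353, 0.0294]
tool_rot: [0.002, 0.0, 1.0, -0.001]
contact_force: [-1.8, -1.0, 6.9]
gripper_width: 0.692
grasp_force: 42.7
```

Request:
{"method": "arm_command", "body": {
  "commands": [0, 0, -0.008, 0, 0, 0, 0.4, 0, 0, -0.008, 0, 0, 0, 0.4, 0, 0, -0.008, 0, 0, 0, 0.4, 0, 0, -0.008, 0, 0, 0, 0.4, 0, 0, -0.008, 0, 0, 0, 0.4]
}}

```text
t: 9.65
eef_pos: [0.4748, -0.2345, 0.0348]
tool_rot: [-0.0, 0.0, 1.0, 0.0]
contact_force: [0.1, -0.2, -3.8]
gripper_width: 0.688
grasp_force: 44.3
```

Request:
{"method": "arm_command", "body": {
  "commands": [0, 0, -0.008, 0, 0, 0, 0.4]
}}

```text
t: 9.75
eef_pos: [0.4741, -0.2342, 0.0423]
tool_rot: [-0.001, 0.0, 1.0, 0.0]
contact_force: [-1.0, 0.3, -3.4]
gripper_width: 0.69
grasp_force: 44.3
```

Request:
{"method": "arm_command", "body": {
  "commands": [0.0005, -0.0008, 0.008, 0, 0, 0, 0.4, 0.0005, -0.0008, 0.012, 0, 0, 0, 0.4, 0.0005, -0.0008, 0.0135, 0, 0, 0, 0.4, 0.0005, -0.0008, 0.0138, 0, 0, 0, 0.4, 0.0005, -0.0008, 0.0138, 0, 0, 0, 0.4, 0.0005, -0.0008, 0.0138, 0, 0, 0, 0.4]
}}

```text
t: 10.35
eef_pos: [0.474, -0.2353, 0.0294]
tool_rot: [-0.0, 0.001, 1.0, 0.0]
contact_force: [-3.5, 0.7, 4.1]
gripper_width: 0.693
grasp_force: 45.4
```

Request:
{"method": "arm_command", "body": {
  "commands": [0, 0, 0, 0, 0, 0, 1, 0, 0, 0, 0, 0, 0, 1, 0, 0, 0, 0, 0, 0, 1, 0, 0, -0.04, 0, 0, 0, 1, 0, 0, -0.08, 0, 0, 0, 1, 0, 0, -0.12, 0, 0, 0, 1, 0.005, 0.05, -0.12, 0, 0, 0, 1, 0.008, 0.1, -0.12, 0, 0, 0, 1]
}}

```text
t: 11.15
eef_pos: [0.4676, -0.1361, 0.1509]
tool_rot: [0.002, 0.002, 1.0, -0.0]
contact_force: [0.7, 1.4, -0.3]
gripper_width: 0.996
grasp_force: 0.0
```

Request:
{"method": "arm_command", "body": {
  "commands": [0.004, 0.05, 0, 0, 0, 0, 1, 0.004, 0.1, 0, 0, 0, 0, 1, 0.004, 0.122, 0.03, 0, 0, 0, 1, 0.004, 0.122, 0.06, 0, 0, 0, 1, 0.004, 0.122, 0.06, 0, 0, 0, 1]
}}

```text
t: 11.65
eef_pos: [0.4603, -0.0129, 0.0867]
tool_rot: [-0.003, -0.001, 1.0, -0.0]
contact_force: [-0.6, -0.5, 0.5]
gripper_width: 1.001
grasp_force: 0.0
```

Run:
```python
from h import *
o=get_obs();print(o['eef_pos'])
im=[]
for n,(x,y,w) in dict(top=(320,220,100),scene=(215,195,100)).items():
    c=read_camera(n);im.append(cv2.resize(c['img'][y:y+w,x:x+w,::-1],(400,400),interpolation=cv2.INTER_CUBIC))
c=read_camera('top');im.append(cv2.resize(c['img'][225:325,215:315,::-1],(400,400),interpolation=cv2.INTER_CUBIC))
cv2.imwrite('pics/t4.png',np.hstack(im[:2]))
```

```text
[ 0.46032133 -0.01294396  0.08674601]
```

View pics/t4.png

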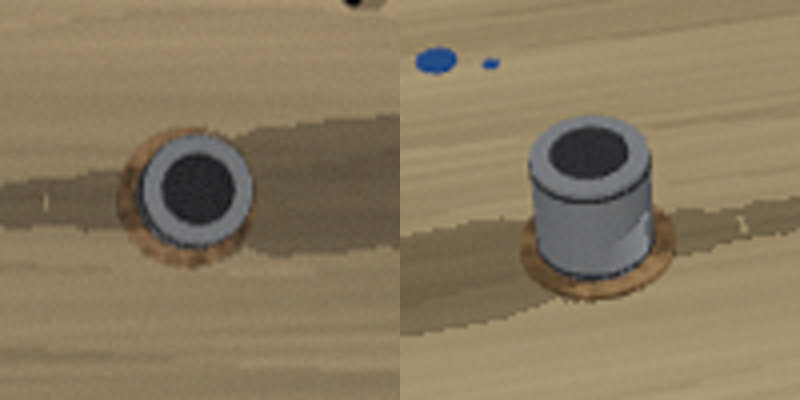

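Tin ring centre at (198,189.5) in the top panel and about (190,152) in the scene panel, visually well centred. I'll grip the jar and check numerically.

Request:
{"method": "arm_command", "body": {
  "commands": [0, 0, 0.04, 0, 0, 0, 1, 0, 0, 0.068, 0, 0, 0, 1, 0, 0, 0.0725, 0, 0, 0, 1, 0, 0, 0.0725, 0, 0, 0, 0.2, 0, 0, 0.0725, 0, 0, 0, 0.2, 0, 0, 0.0725, 0, 0, 0, 0.2, 0, 0, 0.0725, 0, 0, 0, 0.2, 0, 0, 0.0725, 0, 0, 0, 0.2],
  "force": 25
}}

```text
t: 12.6
eef_pos: [0.4641, -0.0138, 0.0184]
tool_rot: [0.001, 0.001, 1.0, 0.0]
contact_force: [-1.7, 0.4, 7.3]
gripper_width: 0.484
grasp_force: 24.4
```

```bash
cat >> h.py <<'E'
def dark(c,p,z,r=14,th=60):
    """centroid of the dark blob near world point p, on plane z"""
    u=proj(c,p)[0].round().astype(int);g=c['img'][u[1]-r:u[1]+r+1,u[0]-r:u[0]+r+1].max(2)<th
    n,l,s,ce=cv2.connectedComponentsWithStats(g.astype(np.uint8));k=1+s[1:,4].argmax()
    return plane(c,ce[k]+u-r,z)[0].round(4),s[k].tolist()
E
python3 - <<'E'
from h import *
t=read_camera('top');s=read_camera('scene')
f=lambda p,o:(np.array(p)+.5)/4-.5+o
print(plane(t,f((198,189.5),[320,220]),.064),plane(s,f((190,154),[215,195]),.064))
for c in(t,s):print(dark(c,[.474,-.236,.064],.064))
print([get_obs()['eef_pos'] for _ in range(2)])
E
```

```text
[[ 0.47170783 -0.23413561  0.064     ]] [[ 0.47511997 -0.23626777  0.064     ]]
(array([ 0.4719, -0.2342,  0.064 ]), [5, 7, 18, 17, 239])
(array([ 0.4739, -0.2365,  0.064 ]), [5, 8, 19, 12, 183])
[array([ 0.46406029, -0.01378693,  0.01838136]), array([ 0.46406029, -0.01378693,  0.01838136])]
```

Request:
{"method": "arm_command", "body": {
  "commands": [0, 0, -0.04, 0, 0, 0, 0.2, 0, 0, -0.08, 0, 0, 0, 0.2, 0, -0.02, -0.11, 0, 0, 0, 0.2, -0.005, -0.065, -0.12, 0, 0, 0, 0.2, -0.01, -0.11, -0.12, 0, 0, 0, 0.2, -0.015, -0.155, -0.12, 0, 0, 0, 0.2, -0.015, -0.19, -0.1, 0, 0, 0, 0.2, -0.015, -0.215, -0.09, 0, 0, 0, 0.2]
}}

```text
t: 13.5
eef_pos: [0.4771, -0.2316, 0.1071]
tool_rot: [0.001, 0.002, 1.0, -0.0]
contact_force: [-0.3, 0.8, -0.3]
gripper_width: 0.482
grasp_force: 26.3
```

Request:
{"method": "arm_command", "body": {
  "commands": [0, -0.008, 0, 0, 0, 0, 0.2, 0, -0.008, 0, 0, 0, 0, 0.2, 0, -0.008, 0, 0, 0, 0, 0.2, 0, -0.008, 0, 0, 0, 0, 0.2]
}}

```text
t: 13.9
eef_pos: [0.4783, -0.235, 0.1074]
tool_rot: [0.001, -0.001, 1.0, 0.0]
contact_force: [0.4, -0.4, -1.4]
gripper_width: 0.482
grasp_force: 26.3
```

Run:
```python
from h import *
s=read_camera('scene');o=get_obs();print(o['eef_pos'])
x,y=205,150
cv2.imwrite('pics/j1.png',cv2.resize(s['img'][y:y+110,x:x+120,::-1],None,fx=5,fy=5,interpolation=cv2.INTER_CUBIC))
for z in(0,.05):print(proj(s,o['eef_pos']+[0,0,-.0184+z]))
```

```text
[ 0.47828981 -0.23512429  0.10734838]
[[262.1738012  224.33892256]]
[[260.54655497 203.8940291 ]]
```

View pics/j1.png

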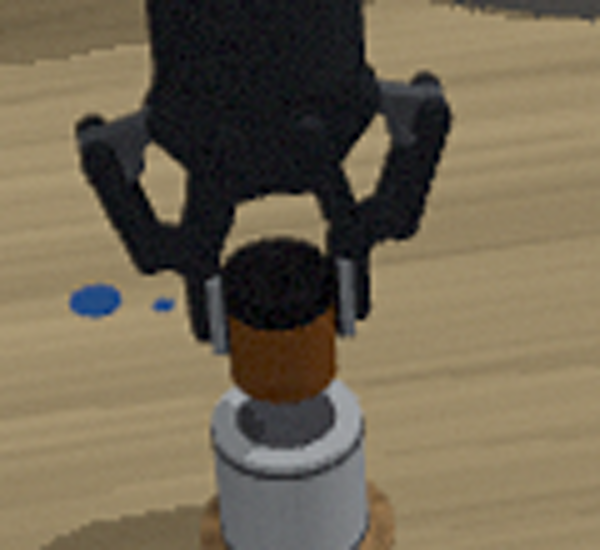

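Request:
{"method": "arm_command", "body": {
  "commands": [0.003, 0, 0.01, 0, 0, 0, 0.2, 0.003, 0, 0.018, 0, 0, 0, 0.2, 0.003, 0, 0.022, 0, 0, 0, 0.2, 0.003, 0, 0.024, 0, 0, 0, 0.2, 0.003, 0, 0.0245, 0, 0, 0, 0.2, 0.003, 0, 0.0255, 0, 0, 0, 0.2, 0.003, 0, 0.0255, 0, 0, 0, 0.2, 0.003, 0, 0.0255, 0, 0, 0, 0.2]
}}

```text
t: 14.75
eef_pos: [0.4743, -0.2365, 0.0825]
tool_rot: [-0.0, 0.001, 1.0, 0.001]
contact_force: [-5.5, 3.1, 17.2]
gripper_width: 0.487
grasp_force: 28.0
```

Request:
{"method": "arm_command", "body": {
  "commands": [0, 0, -0.001, 0, 0, 0, 0.2, 0, 0, -0.001, 0, 0, 0, 0.2, 0, 0, -0.001, 0, 0, 0, 0.6, 0, 0, -0.001, 0, 0, 0, 0.7, 0, 0, -0.001, 0, 0, 0, 0.8, 0, 0, -0.03, 0, 0, 0, 0.8, 0, 0, -0.07, 0, 0, 0, 1, 0, 0, -0.11, 0, 0, 0, 1]
}}

```text
t: 15.55
eef_pos: [0.474, -0.2367, 0.192]
tool_rot: [-0.001, 0.0, 1.0, 0.0]
contact_force: [1.3, 0.2, 0.8]
gripper_width: 1.0
grasp_force: 0.0
```

Request:
{"method": "arm_command", "body": {
  "commands": [-0.02, 0.04, 0, 0, 0, 0, 1, -0.04, 0.085, 0, 0, 0, 0, 1, -0.06, 0.13, 0, 0, 0, 0, 1, -0.08, 0.175, 0, 0, 0, 0, 1, -0.1, 0.22, 0, 0, 0, 0, 1, -0.12, 0.265, 0, 0, 0, 0, 1, -0.14, 0.31, 0, 0, 0, 0, 1, -0.16, 0.355, 0.01, 0, 0, 0, 1]
}}

```text
t: 16.35
eef_pos: [0.6363, 0.12, 0.1824]
tool_rot: [0.001, 0.0, 1.0, 0.0]
contact_force: [0.6, 0.0, 0.8]
gripper_width: 0.999
grasp_force: 0.0
```

Request:
{"method": "arm_command", "body": {
  "commands": [-0.008, 0.01, 0.04, 0, 0, 0, 1, -0.008, 0.01, 0.06, 0, 0, 0, 1, -0.008, 0.01, 0.06, 0, 0, 0, 1]
}}

```text
t: 16.65
eef_pos: [0.6402, 0.1281, 0.1174]
tool_rot: [-0.003, -0.0, 1.0, -0.001]
contact_force: [0.3, -0.9, -0.4]
gripper_width: 0.999
grasp_force: 0.0
```

Run:
```python
from h import *
t=read_camera('top');s=read_camera('scene');o=get_obs();print(o['eef_pos'],rel([.641,.129,.03]))
for c in(t,s):print('jar',dark(c,[.474,-.236,.114],.114,th=50))
x,y=320,215;a=cv2.resize(t['img'][y:y+80,x:x+80,::-1],(400,400),interpolation=cv2.INTER_CUBIC)
x,y=220,180;b=cv2.resize(s['img'][y:y+80,x:x+80,::-1],(400,400),interpolation=cv2.INTER_CUBIC)
cv2.imwrite('pics/j2.png',np.hstack([a,b]))
```

```text
[0.64281652 0.12720291 0.12149255] [0.00177635 0.00184685 0.09149235]
jar (array([ 0.4698, -0.2344,  0.114 ]), [4, 7, 20, 20, 308])
jar (array([ 0.4828, -0.2392,  0.114 ]), [3, 8, 21, 19, 310])
```

View pics/j2.png

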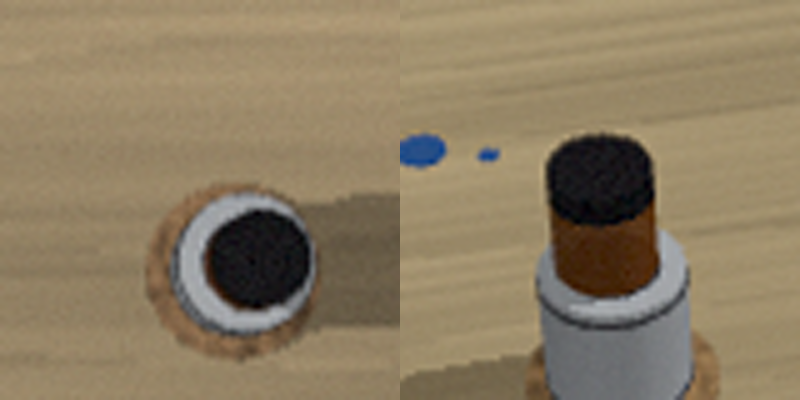

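Jar centred on the tin within about 1 mm (lid at (260,258) top panel, (600,167) scene panel). Now the bottle.

Request:
{"method": "arm_command", "body": {
  "commands": [0.001, 0.0015, 0.04, 0, 0, 0, 1, 0.001, 0.0015, 0.085, 0, 0, 0, 1, 0.001, 0.0015, 0.101, 0, 0, 0, 1, 0.001, 0.0015, 0.101, 0, 0, 0, 0.2, 0.001, 0.0015, 0.101, 0, 0, 0, 0.2, 0.001, 0.0015, 0.101, 0, 0, 0, 0.2, 0.001, 0.0015, 0.101, 0, 0, 0, 0.2, 0.001, 0.0015, 0.101, 0, 0, 0, 0.2],
  "force": 25
}}

```text
t: 17.55
eef_pos: [0.6439, 0.1298, 0.0233]
tool_rot: [0.002, 0.0, 1.0, 0.001]
contact_force: [-0.7, 0.4, 8.1]
gripper_width: 0.51
grasp_force: 25.4
```

Request:
{"method": "arm_command", "body": {
  "commands": [0, 0, 0, 0, 0, 0, 0.2]
}}

```text
t: 17.65
eef_pos: [0.6439, 0.1298, 0.0233]
tool_rot: [0.002, 0.0, 1.0, 0.001]
contact_force: [-1.5, 0.1, 7.9]
gripper_width: 0.51
grasp_force: 25.4
```

Request:
{"method": "arm_command", "body": {
  "commands": [0, 0, -0.045, 0, 0, 0, 0.2, 0, 0, -0.09, 0, 0, 0, 0.2, 0.005, -0.03, -0.11, 0, 0, 0, 0.2, 0.014, -0.075, -0.11, 0, 0, 0, 0.2, 0.023, -0.12, -0.11, 0, 0, 0, 0.2, 0.033, -0.165, -0.11, 0, 0, 0, 0.2, 0.043, -0.21, -0.11, 0, 0, 0, 0.2, 0.053, -0.255, -0.11, 0, 0, 0, 0.2]
}}

```text
t: 18.45
eef_pos: [0.5883, -0.1274, 0.1316]
tool_rot: [0.001, 0.0, 1.0, -0.0]
contact_force: [-0.3, -0.5, -2.1]
gripper_width: 0.504
grasp_force: 26.8
```

Request:
{"method": "arm_command", "body": {
  "commands": [0.01, -0.045, 0, 0, 0, 0, 0.2, 0.02, -0.09, 0, 0, 0, 0, 0.2, 0.022, -0.108, 0.03, 0, 0, 0, 0.2, 0.022, -0.108, 0.07, 0, 0, 0, 0.2, 0.022, -0.108, 0.08, 0, 0, 0, 0.2, 0.022, -0.108, 0.08, 0, 0, 0, 0.2, 0.022, -0.108, 0.08, 0, 0, 0, 0.2, 0.022, -0.108, 0.08, 0, 0, 0, 0.2]
}}

```text
t: 19.25
eef_pos: [0.5682, -0.2333, 0.0524]
tool_rot: [0.002, -0.0, 1.0, -0.0]
contact_force: [0.4, -0.8, -1.8]
gripper_width: 0.506
grasp_force: 26.8
```

Run:
```python
from h import *
s=read_camera('scene');o=get_obs();print(o['eef_pos'],rel([.5675,-.2355,.0233]))
x,y=215,190
cv2.imwrite('pics/b1.png',cv2.resize(s['img'][y:y+120,x:x+120,::-1],None,fx=5,fy=5,interpolation=cv2.INTER_CUBIC))
for z in(0,.08):print(5*(proj(s,o['eef_pos']+[0,0,-.0233+z])-[x,y])+2)
```

```text
[ 0.56802261 -0.23341882  0.0522781 ] [ 0.00061318 -0.00206016  0.02897783]
[[288.78602279 442.41634065]]
[[277.95197869 285.76676195]]
```

View pics/b1.png

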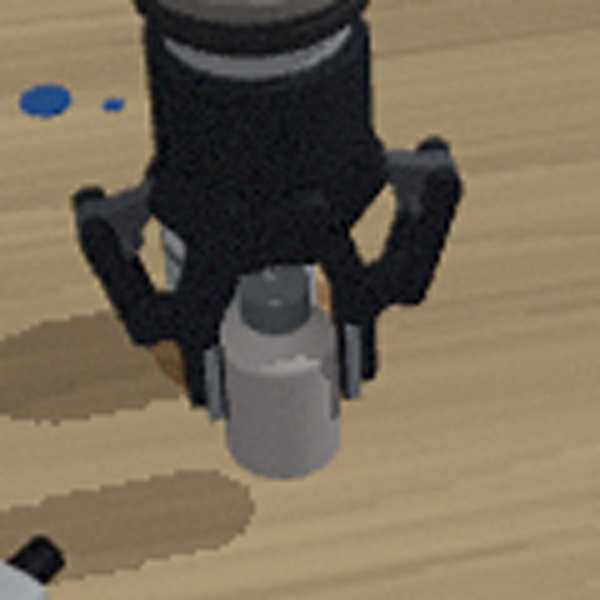

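Request:
{"method": "arm_command", "body": {
  "commands": [0.001, -0.0018, 0.015, 0, 0, 0, 0.2, 0.001, -0.0018, 0.024, 0, 0, 0, 0.2, 0.001, -0.0018, 0.027, 0, 0, 0, 0.2, 0.001, -0.0018, 0.0285, 0, 0, 0, 0.2, 0.001, -0.0018, 0.029, 0, 0, 0, 0.2, 0.001, -0.0018, 0.029, 0, 0, 0, 0.2, 0.001, -0.0018, 0.029, 0, 0, 0, 0.2]
}}

```text
t: 20.0
eef_pos: [0.5646, -0.2352, 0.0232]
tool_rot: [-0.001, 0.001, 1.0, 0.001]
contact_force: [-8.8, 4.7, 25.1]
gripper_width: 0.504
grasp_force: 29.0
```

Request:
{"method": "arm_command", "body": {
  "commands": [0, 0, -0.001, 0, 0, 0, 0.2, 0, 0, -0.001, 0, 0, 0, 0.2, 0, 0, -0.001, 0, 0, 0, 0.2]
}}

```text
t: 20.3
eef_pos: [0.5646, -0.2352, 0.0233]
tool_rot: [-0.001, 0.001, 1.0, 0.001]
contact_force: [-6.5, 2.6, 14.6]
gripper_width: 0.505
grasp_force: 28.3
```

Request:
{"method": "arm_command", "body": {
  "commands": [0, 0, -0.0015, 0, 0, 0, 0.2, 0, 0, -0.0015, 0, 0, 0, 0.2, 0, 0, -0.0015, 0, 0, 0, 0.2]
}}

```text
t: 20.6
eef_pos: [0.5654, -0.2353, 0.0234]
tool_rot: [-0.0, 0.0, 1.0, 0.0]
contact_force: [-0.4, 0.9, -0.3]
gripper_width: 0.505
grasp_force: 27.0
```

Request:
{"method": "arm_command", "body": {
  "commands": [0, 0, 0, 0, 0, 0, 0.6, 0, 0, 0, 0, 0, 0, 0.9, 0, 0, 0, 0, 0, 0, 0.9, 0, 0, -0.03, 0, 0, 0, 0.9, 0, 0, -0.07, 0, 0, 0, 1, -0.02, 0.02, -0.11, 0, 0, 0, 1, -0.02, 0.06, -0.12, 0, 0, 0, 1, -0.01, 0.105, -0.12, 0, 0, 0, 1]
}}

```text
t: 21.4
eef_pos: [0.5787, -0.1306, 0.1468]
tool_rot: [0.004, 0.001, 1.0, -0.001]
contact_force: [0.7, 0.5, 0.0]
gripper_width: 0.999
grasp_force: 0.0
```

Run:
```python
from h import *
t=read_camera('top');s=read_camera('scene');o=get_obs();print(o['eef_pos'])
a=t['img'][190:290,320:420,::-1];b=s['img'][190:290,220:320,::-1]
cv2.imwrite('pics/b2.png',np.hstack([cv2.resize(i,(400,400),interpolation=cv2.INTER_CUBIC) for i in(a,b)]))
for c in(t,s):print('cap',dark(c,[.565,-.235,.08],.08,r=9,th=110))
```

```text
[ 0.57564429 -0.12228559  0.14402271]
cap (array([ 0.5608, -0.2362,  0.08  ]), [1, 4, 17, 15, 193])
cap (array([ 0.5682, -0.2386,  0.08  ]), [0, 0, 18, 19, 221])
```

View pics/b2.png

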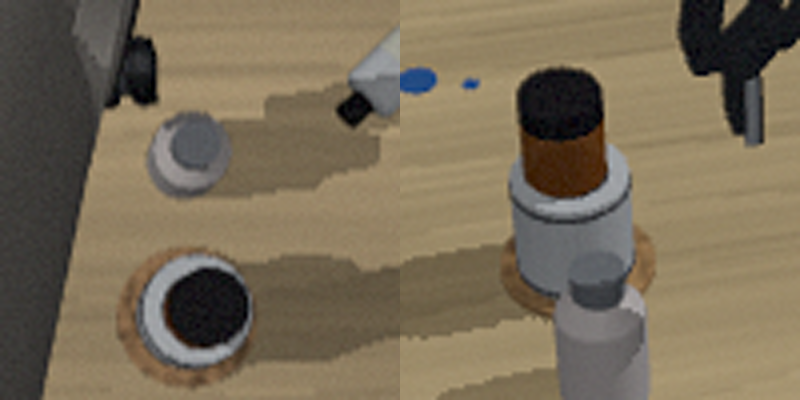

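Run:
```python
from h import *
t=read_camera('top');s=read_camera('scene')
f=lambda p,o:(np.array(p)+.5)/4-.5+o
print(plane(t,f((198,138),[320,190]),.08),plane(t,f((188,157),[320,190]),.03),plane(s,f((197,267),[220,190]),.08))
o=get_obs();print(o['eef_pos'],rel([.555,0,.1]))
```

```text
[[ 0.56337273 -0.23511546  0.08      ]] [[ 0.55930346 -0.23388359  0.03      ]] [[ 0.56155114 -0.2362817   0.08      ]]
[ 0.57557941 -0.12897287  0.14395605] [0.02031328 0.12900071 0.04399812]
```

Run:
```python
from h import *
i=cv2.imread('pics/top0.png');x,y=222,205
g=i[y:y+55,x:x+55]
for th in(55,65,75):
    m=(g[:,:,2]<th+15)&(g[:,:,1]<th-5);n,l,s,ce=cv2.connectedComponentsWithStats(m.astype(np.uint8));k=1+s[1:,4].argmax()
    p=np.argwhere(l==k)[:,::-1].astype(np.float32);b=cv2.boxPoints(cv2.minAreaRect(p))+[x,y]
    q=plane(read_camera('top'),b,.03);print(th,len(p),q.mean(0).round(4),(q[:,:2]-q[:,:2].mean(0)).round(3).tolist(),plane(read_camera('top'),p.mean(0)+[x,y],.03)[0].round(4))
```

```text
55 558 [5.556e-01 3.000e-04 3.000e-02] [[-0.044, 0.027], [0.052, 0.001], [0.044, -0.027], [-0.052, -0.001]] [5.553e-01 1.000e-04 3.000e-02]
65 583 [5.559e-01 3.000e-04 3.000e-02] [[-0.044, 0.028], [0.052, 0.001], [0.044, -0.028], [-0.052, -0.001]] [5.554e-01 1.000e-04 3.000e-02]
75 596 [5.559e-01 3.000e-04 3.000e-02] [[-0.044, 0.028], [0.053, 0.001], [0.044, -0.028], [-0.053, -0.001]] [5.553e-01 2.000e-04 3.000e-02]
```

Request:
{"method": "arm_command", "body": {
  "commands": [0.006, 0.045, 0, 0, 0, 8, 0.7, 0.012, 0.09, 0, 0, 0, 15.2, 0.7, 0.0186, 0.128, 0.03, 0, 0, 15.2, 0.7, 0.0186, 0.128, 0.07, 0, 0, 15.2, 0.7, 0.0186, 0.128, 0.09, 0, 0, 15.2, 0.7, 0.0186, 0.128, 0.09, 0, 0, 15.2, 0.7, 0.0186, 0.128, 0.09, 0, 0, 15.2, 0.7]
}}

```text
t: 22.6
eef_pos: [0.5574, -0.0033, 0.0541]
tool_rot: [-0.0, 0.133, 0.991, -0.0]
contact_force: [0.6, -1.4, 0.5]
gripper_width: 0.701
grasp_force: 0.0
```

Run:
```python
from h import *
o=get_obs();print(o['eef_pos'],o['tool_rot'],rel([.557,-.001,.0]))
```

```text
[ 0.55743359 -0.00328382  0.05412028] [-2.19477004e-05  1.33372546e-01  9.91065946e-01 -2.33240091e-04] [0.00102293 0.00211329 0.05411928]
```

Request:
{"method": "arm_command", "body": {
  "commands": [0.001, 0.002, 0.03, 0, 0, 0, 0.7, 0.001, 0.002, 0.05, 0, 0, 0, 0.7, 0.001, 0.002, 0.052, 0, 0, 0, 0.7, 0.001, 0.002, 0.052, 0, 0, 0, 0.1, 0.001, 0.002, 0.052, 0, 0, 0, 0.1, 0.001, 0.002, 0.052, 0, 0, 0, 0.1, 0.001, 0.002, 0.052, 0, 0, 0, 0.1, 0.001, 0.002, 0.052, 0, 0, 0, 0.1],
  "force": 25
}}

```text
t: 23.4
eef_pos: [0.5581, -0.0004, 0.0036]
tool_rot: [0.002, 0.133, 0.991, 0.0]
contact_force: [-0.9, -1.1, 7.3]
gripper_width: 0.32
grasp_force: 25.6
```

Request:
{"method": "arm_command", "body": {
  "commands": [0, 0, -0.045, 0, 0, 0, 0.1, 0, 0, -0.09, 0, 0, 0, 0.1, 0.01, -0.04, -0.1, 0, 0, -6, 0.1, 0.02, -0.08, -0.1, 0, 0, -13, 0.1, 0.03, -0.12, -0.1, 0, 0, -15.2, 0.1, 0.0405, -0.158, -0.1, 0, 0, -15.2, 0.1, 0.0415, -0.1677, -0.06, 0, 0, -15.2, 0.1, 0.0415, -0.1677, -0.04, 0, 0, -15.2, 0.1]
}}

```text
t: 24.2
eef_pos: [0.4709, -0.1535, 0.0413]
tool_rot: [0.0, 0.003, 1.0, -0.0]
contact_force: [-0.1, 0.5, -0.8]
gripper_width: 0.319
grasp_force: 25.2
```

Request:
{"method": "arm_command", "body": {
  "commands": [0, 0, 0, 0, 0, 0, 0.1, 0, 0, 0, 0, 0, 0, 0.1, 0, 0, 0, 0, 0, 0, 0.1]
}}

```text
t: 24.5
eef_pos: [0.4738, -0.1509, 0.0431]
tool_rot: [0.001, 0.0, 1.0, -0.0]
contact_force: [0.7, -0.1, -1.1]
gripper_width: 0.322
grasp_force: 25.1
```

Run:
```python
from h import *
s=read_camera('scene');o=get_obs();print(o['eef_pos'],o['tool_rot'],o['gripper_width'],rel([.474,-.1514,.0036]))
x,y=225,170
cv2.imwrite('pics/r1.png',cv2.resize(s['img'][y:y+120,x:x+140,::-1],None,fx=5,fy=5,interpolation=cv2.INTER_CUBIC))
b=o['eef_pos']-[0.001,0,.0036]
print((5*(proj(s,b+[[.05,.014,0],[.05,-.014,0],[.05,.014,.03],[-.05,.014,.03]])-[x,y])+2).round())
```

```text
[ 0.47382358 -0.15084215  0.04317993] [ 1.28236390e-03 -1.44291879e-05  9.99999168e-01 -1.41514402e-04] 0.3192024089139759 [-7.48892099e-05 -5.46646811e-04  3.95804118e-02]
[[459. 404.]
 [390. 415.]
 [460. 347.]
 [404. 193.]]
```

View pics/r1.png

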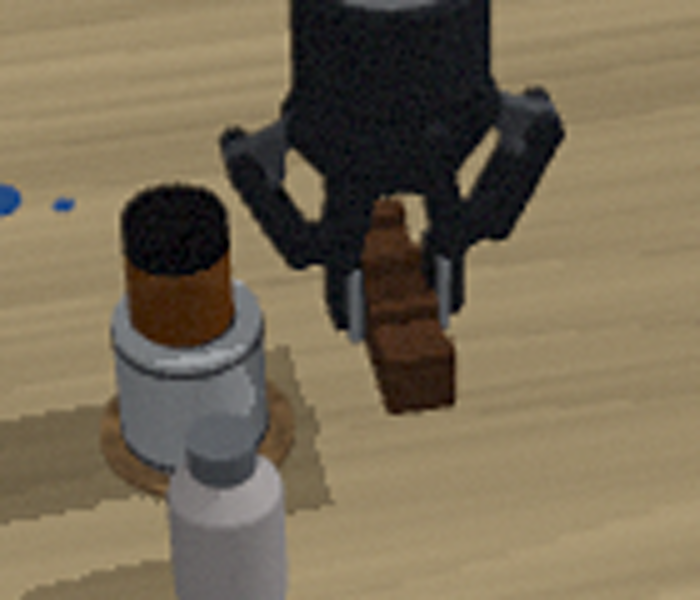

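Rest corners at (455,404), (389,413) and (456,346), within a pixel of the prediction. Lowering now.

Request:
{"method": "arm_command", "body": {
  "commands": [0, -0.0006, 0.02, 0, 0, 0, 0.1, 0, -0.0006, 0.033, 0, 0, 0, 0.1, 0, -0.0006, 0.037, 0, 0, 0, 0.1, 0, -0.0006, 0.038, 0, 0, 0, 0.1, 0, -0.0006, 0.038, 0, 0, 0, 0.1, 0, -0.0006, 0.038, 0, 0, 0, 0.1]
}}

```text
t: 25.15
eef_pos: [0.4729, -0.1518, 0.0043]
tool_rot: [0.0, 0.0, 1.0, -0.0]
contact_force: [-0.6, 0.3, -0.7]
gripper_width: 0.322
grasp_force: 25.2
```

Request:
{"method": "arm_command", "body": {
  "commands": [0, 0, 0.0008, 0, 0, 0, 0.1, 0, 0, 0.0008, 0, 0, 0, 0.1, 0, 0, 0.0008, 0, 0, 0, 0.48, 0, 0, 0.0008, 0, 0, 0, 0.48, 0, 0, -0.04, 0, 0, 0, 0.48, 0, 0, -0.09, 0, 0, 0, 0.5, 0, 0, -0.14, 0, 0, 0, 0.8, -0.03, 0.025, -0.14, 0, 0, 0, 1]
}}

```text
t: 25.95
eef_pos: [0.5035, -0.1318, 0.1506]
tool_rot: [0.005, 0.005, 1.0, -0.001]
contact_force: [1.5, -0.1, -0.3]
gripper_width: 0.82
grasp_force: 0.0
```

Request:
{"method": "arm_command", "body": {
  "commands": [-0.035, 0.03, 0, 0, 0, 0, 1, -0.07, 0.06, 0, 0, 0, 0, 1, -0.105, 0.09, 0, 0, 0, 0, 1, -0.14, 0.12, 0, 0, 0, 0, 1, -0.158, 0.132, 0.02, 0, 0, 0, 1, -0.158, 0.132, 0.03, 0, 0, 0, 1, -0.158, 0.132, 0.03, 0, 0, 0, 1, -0.158, 0.132, 0.03, 0, 0, 0, 1]
}}

```text
t: 26.75
eef_pos: [0.6596, 0.0035, 0.1137]
tool_rot: [-0.001, 0.001, 1.0, -0.001]
contact_force: [0.4, -0.1, 0.3]
gripper_width: 1.0
grasp_force: 0.0
```

Run:
```python
from h import *
t=read_camera('top');s=read_camera('scene');o=get_obs();print(o['eef_pos'],rel([.661,.005,.025]))
a=t['img'][200:300,290:390,::-1];b=s['img'][200:300,220:320,::-1]
cv2.imwrite('pics/r2.png',np.hstack([cv2.resize(i,(400,400),interpolation=cv2.INTER_CUBIC) for i in(a,b)]))
```

```text
[0.66038044 0.00360512 0.11472921] [-0.00054827  0.00143873  0.08972899]
```

View pics/r2.png

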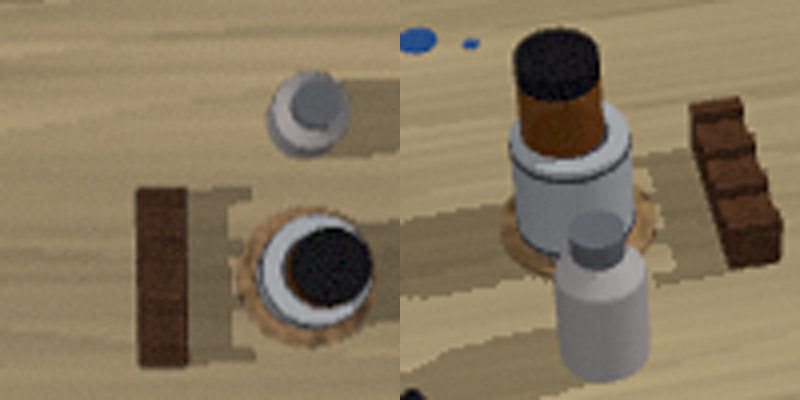

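The rest is square, standing left of the tin with a gap matching the plan. Now the cup.

Request:
{"method": "arm_command", "body": {
  "commands": [-0.0005, 0.001, 0.045, 0, 0, 0, 1, -0.0005, 0.001, 0.08, 0, 0, 0, 1, -0.0005, 0.001, 0.0895, 0, 0, 0, 1, -0.0005, 0.001, 0.0895, 0, 0, 0, 0.5, -0.0005, 0.001, 0.0895, 0, 0, 0, 0.5, -0.0005, 0.001, 0.0895, 0, 0, 0, 0.5, -0.0005, 0.001, 0.0895, 0, 0, 0, 0.5, -0.0005, 0.001, 0.0895, 0, 0, 0, 0.5],
  "force": 30
}}

```text
t: 27.65
eef_pos: [0.6621, 0.0062, 0.0258]
tool_rot: [0.001, 0.0, 1.0, 0.0]
contact_force: [-0.7, 0.7, 3.7]
gripper_width: 0.758
grasp_force: 33.9
```

Request:
{"method": "arm_command", "body": {
  "commands": [0, 0, -0.045, 0, 0, 0, 0.5, 0, 0, -0.09, 0, 0, 0, 0.5, 0, 0, -0.13, 0, 0, 0, 0.5, 0.033, 0.03, -0.15, 0, 0, 5, 0.5, 0.07, 0.064, -0.15, 0, 0, 5, 0.5, 0.104, 0.095, -0.15, 0, 0, 5, 0.5, 0.137, 0.125, -0.15, 0, 0, 5, 0.5, 0.17, 0.155, -0.15, 0, 0, 5, 0.5]
}}

```text
t: 28.45
eef_pos: [0.4897, 0.1624, 0.1748]
tool_rot: [0.0, 0.044, 0.999, 0.0]
contact_force: [0.5, 0.5, -1.0]
gripper_width: 0.763
grasp_force: 34.9
```

Run:
```python
from h import *
print(get_obs()['eef_pos'],rel([.442,.2074,.17]))
```

```text
[0.48970621 0.1624419  0.17480418] [0.05147182 0.04059335 0.00479848]
```

Request:
{"method": "arm_command", "body": {
  "commands": [0.026, 0.02, 0, 0, 0, 0, 0.5, 0.05, 0.04, 0, 0, 0, 0, 0.5, 0.05, 0.04, 0, 0, 0, 0, 0.5, 0.05, 0.04, 0, 0, 0, 0, 0.5, 0.05, 0.04, 0, 0, 0, 0, 0.5]
}}

```text
t: 28.95
eef_pos: [0.4458, 0.2048, 0.1746]
tool_rot: [0.0, 0.045, 0.999, -0.0]
contact_force: [-0.4, -0.1, -1.6]
gripper_width: 0.757
grasp_force: 34.9
```

Run:
```python
from h import *
s=read_camera('scene');o=get_obs();print(o['eef_pos'],o['tool_rot'],rel([.442,.2074,.17]))
x,y=400,100
cv2.imwrite('pics/c1.png',cv2.resize(s['img'][y:y+140,x:x+120,::-1],None,fx=4,fy=4,interpolation=cv2.INTER_CUBIC))
e=o['eef_pos']-[0,0,.0258]
print((4*(proj(s,e+[[0,0,0],[0,0,.075]])-[x,y])+1.5).round(1))
```

```text
[0.44586727 0.20456903 0.17452531] [ 3.22638943e-04  4.50172716e-02  9.98986154e-01 -6.68660511e-05] [0.00410916 0.00247213 0.00452237]
[[280.  247.9]
 [310.  118.5]]
```

View pics/c1.png

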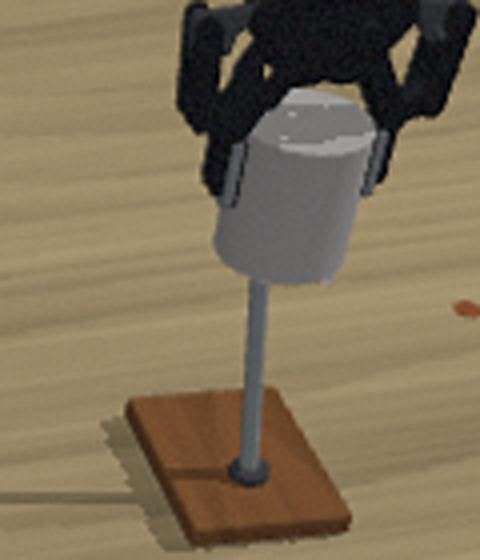

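Request:
{"method": "arm_command", "body": {
  "commands": [0.0032, 0.0026, 0, 0, 0, 0, 0.5, 0.0032, 0.0026, 0, 0, 0, 0, 0.5, 0.0032, 0.0026, 0.02, 0, 0, 0, 0.5, 0.0032, 0.0026, 0.04, 0, 0, 0, 0.5, 0.0032, 0.0026, 0.06, 0, 0, 0, 0.5, 0.0032, 0.0026, 0.08, 0, 0, 0, 0.5, 0.0032, 0.0026, 0.09, 0, 0, 0, 0.5, 0.0032, 0.0026, 0.092, 0, 0, 0, 0.5]
}}

```text
t: 29.8
eef_pos: [0.4415, 0.2079, 0.0813]
tool_rot: [-0.001, 0.044, 0.999, -0.001]
contact_force: [0.2, -0.7, -1.5]
gripper_width: 0.76
grasp_force: 34.9
```

Request:
{"method": "arm_command", "body": {
  "commands": [0, 0, 0.002, 0, 0, 0, 0.5, 0, 0, 0.004, 0, 0, 0, 0.5, 0, 0, 0.005, 0, 0, 0, 0.5, 0, 0, 0.006, 0, 0, 0, 0.5, 0, 0, 0.006, 0, 0, 0, 0.5, 0, 0, 0.006, 0, 0, 0, 0.5]
}}

```text
t: 30.4
eef_pos: [0.4421, 0.2085, 0.0765]
tool_rot: [0.0, 0.044, 0.999, 0.0]
contact_force: [-0.2, -0.1, -1.9]
gripper_width: 0.755
grasp_force: 34.9
```

Not yet touching; going on gently.

Request:
{"method": "arm_command", "body": {
  "commands": [0, 0, 0.001, 0, 0, 0, 0.5, 0, 0, 0.002, 0, 0, 0, 0.5, 0, 0, 0.002, 0, 0, 0, 0.5, 0, 0, 0.002, 0, 0, 0, 0.5]
}}

```text
t: 30.8
eef_pos: [0.4422, 0.2086, 0.075]
tool_rot: [0.0, 0.044, 0.999, 0.0]
contact_force: [-1.6, -1.4, 7.4]
gripper_width: 0.759
grasp_force: 35.7
```

Request:
{"method": "arm_command", "body": {
  "commands": [0, 0, -0.0005, 0, 0, 0, 0.8, 0, 0, -0.0005, 0, 0, 0, 0.85, 0, 0, -0.0005, 0, 0, 0, 0.9, 0, 0, -0.0005, 0, 0, 0, 1, 0, 0, -0.0005, 0, 0, 0, 1, 0, 0, -0.0005, 0, 0, 0, 1, 0, 0, -0.0005, 0, 0, 0, 1, 0, 0, -0.0005, 0, 0, 0, 1]
}}

```text
t: 31.6
eef_pos: [0.442, 0.2084, 0.0748]
tool_rot: [-0.0, 0.044, 0.999, 0.0]
contact_force: [0.6, 0.8, 0.3]
gripper_width: 1.001
grasp_force: 0.0
```

Request:
{"method": "arm_command", "body": {
  "commands": [0, 0, -0.02, 0, 0, 0, 1, 0, 0, -0.05, 0, 0, 0, 1, 0, 0, -0.09, 0, 0, 0, 1, 0, 0, -0.13, 0, 0, 0, 1, 0, 0, -0.17, 0, 0, 0, 1, 0, 0.04, -0.17, 0, 0, 0, 1, 0, 0.09, -0.17, 0, 0, 0, 1, 0, 0.13, -0.17, 0, 0, 0, 1]
}}

```text
t: 32.4
eef_pos: [0.4533, 0.3405, 0.2456]
tool_rot: [0.0, 0.044, 0.999, 0.001]
contact_force: [0.9, -0.6, -0.5]
gripper_width: 0.999
grasp_force: 0.0
```

Run:
```python
from h import *
print(get_obs()['eef_pos'])
a=read_camera('scene')['img'][130:330,220:520,::-1];b=read_camera('top')['img'][180:330,130:400,::-1]
cv2.imwrite('pics/f.png',np.hstack([cv2.resize(a,(450,300),interpolation=cv2.INTER_CUBIC),cv2.resize(b,(345,300))[:,:345]]))
```

```text
[0.45334748 0.34052222 0.24559423]
```

View pics/f.png

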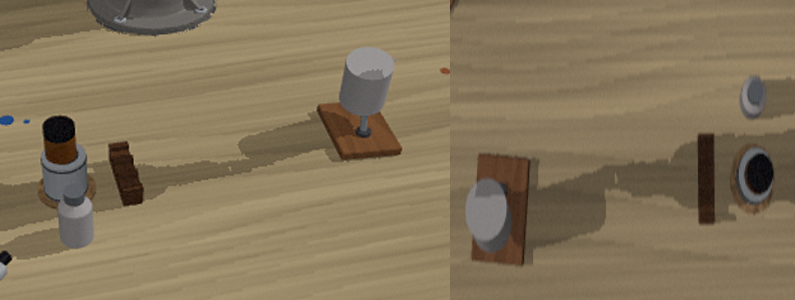

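The cup hangs tilted on the peg (around (367,80)), with its rim clear of the stand. The tin with the jar (65,165), the bottle (75,220) and the rest (126,172) stand as wanted. I'll let things settle, then hand in.

Request:
{"method": "arm_command", "body": {
  "commands": [0, 0, 0, 0, 0, 0, 1, 0, 0, 0, 0, 0, 0, 1, 0, 0, 0, 0, 0, 0, 1, 0, 0, 0, 0, 0, 0, 1, 0, 0, 0, 0, 0, 0, 1, 0, 0, 0, 0, 0, 0, 1]
}}

```text
t: 33.1
eef_pos: [0.4536, 0.3376, 0.245]
tool_rot: [0.0, 0.044, 0.999, 0.0]
contact_force: [-0.7, 0.7, -0.4]
gripper_width: 0.998
grasp_force: 0.0
```

Run:
```python
from h import *
a=cv2.cvtColor(read_camera('scene')['img'],cv2.COLOR_RGB2BGR)[130:330,220:520]
p=cv2.resize(cv2.imread('pics/f.png')[:,:450],(300,200),interpolation=cv2.INTER_AREA)
print('change',cv2.absdiff(cv2.blur(a,(5,5)),cv2.blur(p,(5,5)))[20:110,180:300].max())
print(hand_in())
```

```text
change 12
the job is handed in; nothing more can be done
None
```

The job is handed in at about 33 s: the tin, jar, bottle and brush rest stand as asked to within a few millimetres by camera, the cup hangs on the peg with its rim clear of the stand, and the brush pot and tube were left alone.

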